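# Test pulse on a second-hand food chopper

### The arm

A 6-joint arm with a two-finger parallel gripper is mounted at the origin on the work surface. World frame = base frame: x ahead of the robot, y to its left, z up, the work surface at z = 0. Lengths are in m, angles in rad, forces in N, time in s.
With the tool pointing down it reaches from about 0.325 to 0.875 m from the base axis. Payload 4.4 kg.
Tool frame: the origin (TCP) lies at the very end of the fingers, on their centre line; the grasp point (between the pads) lies 19 mm behind it (grasp_offset is the distance from the TCP to the grasp point, in m); z points along the fingers, y is the direction in which the jaws open and shut (so a half turn about z gives the same grasp; the last joint's range is limited). The gripper opens to 85 mm and grips with 20 to 120 N. Pads are 22 mm wide; open, the fingers measure 114 mm over their backs; the gripper's body (76 mm by 85 mm) begins 54 mm behind the grasp point. The pads swing forward as they close: fully open they stand 13 mm farther back than shut.
Start: joints at [-1.464, 0.207, 1.542, -0, 1.393, -0.15], TCP at [0.147, -0.556, 0.231] pointing down, gripper open.
Joint ranges: [-2.73, 2.73], [-0.86, 2.22], [0.23, 2.46], [-1.11, 4.25], [0.08, 2.63], [-2.82, 2.82]. Speed limits (rad/s): [2.79, 2.79, 3.14, 3.14, 3.14, 3.14].

### API

Orientations are given as a unit quaternion [x, y, z, w].
In Python, from cell import read_state, grab_frame, finish_job, grasp_offset gives the robot as it stands.
- The arm moves only by the tool apply_moves, never from a script. Its argument "deltas" is text: rows parted by semicolons, each of 6 numbers parted by spaces: the shift along the tool's x, y, z as a fraction of full scale, then the turn, a rotation vector about the tool's x, y, z as a fraction of full scale. In form: tx ty tz rx ry rz; .... A call has 1 to 10 rows; each row shifts and turns the pose as measured when the row begins, along the tool's axes as they then stand; what a row does not reach is not made up. Full scale, the value 1, is 0.08 m for a shift and 180 degrees for a turn. A row lasts 1/12 s, in which the tool goes at most 41.7 mm and 7.16 degrees, less where a joint would pass 70% of its speed; a pose out of reach is approached as far as the arm can. A call with a number of a shift or a turn outside -1 to 1 is refused whole. A call with a gripper value outside its range is refused whole. "claw" is the opening, from 0 (shut) to 1 (fully open), set as the call begins (left out, the last holds). The fingers move at their own pace and stop on an object; "newtons" is the grip in N (left out, the last holds). Time passes only in rows, so rows that do not move let the fingers close. It gives the time, the measured TCP pose, the force and the opening at its end, in the units of the state.
- read_state(): the state, without advancing time (a new reading comes with each control period).
- grab_frame(name): name is "side" or "top"; returns a dict with "img" (480x640x3 uint8, red, green, blue), "fx", "fy", "cx", "cy" (pixels), "cam_to_world" (4x4, takes a point from camera to world coordinates). Camera axes: x right, y down, z forward; pixel columns grow to the right and rows downward; lengths in m; the calibration is good to about 2 mm. A picture is of the moment at which its call begins. There is no depth.
- finish_job(): hands the job in, once; it reports no verdict.
The state is a dict: "time_s": time; "q": joint angles; "qd": joint speeds; "effort": joint torques, N m; "ee_pos": TCP position; "eef_rot": TCP orientation; "force": force on the tool from outside, world axes, zero at the start; "moment": the same for the moment, N m; "finger_gap": finger opening in m.
Only numpy, scipy, OpenCV 4.12 (cv2) and the standard library are available. Lean on these libraries where they do the work, as an engineer would, in place of code of your own. Each camera call takes 0.05 s, during which the arm holds its last target.

### The job

Give the donated food chopper its test pulse: first screw the captive filler cap on top of its bowl clockwise until it is fully shut, and only then turn the dial on its deck clockwise past its two click positions to the third, spring-loaded one, as far as it goes. Keep hold of the dial there against its spring: the program finishes while the gripper is still holding the dial in the third position. Leave the other things on the table where they are.

Things in the scene. Friction and masses are not known exactly. Their poses are not given: they have to be found in the camera images.
- chopper: food chopper, cannot be shifted: white base 220 (x) x 360 (y) x 85 mm high with a flat deck; on its left half (+y, centre 90 mm from the origin) a clear bowl 150 mm across with a 156 mm lid, its top 183 mm above the table; on its right half the dial. Origin on the table under the centre of the base; x points from front to back, z up
- cap_grip (a point): grip point on the filler cap's vertical axis, 227 mm above the table, 10 mm below the top of its grip bar. The cap is a grey disc 74 mm across, 10 mm high, on the bowl's lid, bearing an upright bar 48 mm long, 14 mm thick, 32 mm high. x axis along the bar, z up. The cap turns in place; it never comes off or rises
- cap (a joint): how far the filler cap is open, rad: 0 = fully shut (a hard stop; its bar then lies along the chopper's x axis, in line with two ribs on the lid), growing anticlockwise seen from above up to 1.5; it starts between 0.7 and 1.3. Light friction (0.04 N m); it stays where it is left
- dial_grip (a point): grip point on the dial's vertical axis, 117 mm above the table, 10 mm below the top of its grip bar; 30 mm to the front and 100 mm to the right of the chopper's origin. The dial is a grey disc 52 mm across, its top 10 mm above the deck, bearing an upright bar 48 mm long, 14 mm thick, 32 mm high. x axis along the bar, z up; the bar's -x end, with a white line and a nose, is the pointer
- dial (a joint): turn of the dial, rad, clockwise from above: 0 = off (pointer to the chopper's front; its start), a ridge at 0.3, first rest near 0.44, a ridge at 0.75, second rest near 0.86, then against the spring to the third at a hard stop, 1.35. Raised marks on the deck show all four, the last one long. Spring up to 0.09 N m, under 0.2 N m over a ridge. Let go at the third, it springs back to the second
- spare_lid: small loose white plastic lid with a knob, 44 mm across, 22 mm high, lying on the chopper's deck behind the dial; origin under its centre. Not part of the job
- mug: white mug, 80 mm across, 90 mm high, standing on the table; origin under its centre. Not part of the job
- jar: closed glass jar, 68 mm across, 100 mm high, on the table; origin under its centre. Not part of the job
- spoon: wooden spoon, 200 mm long, lying on the table on the robot's side of the chopper. Not part of the job
- candle_glass: amber glass cup, 66 mm across, 60 mm high, on the table; origin under its centre. Not part of the job
- basket: small slatted wooden basket, 100 x 130 x 70 mm, on the table; origin under its centre. Not part of the job
- tin: plain metal tin, 70 mm across, 80 mm high, on the table; origin under its centre. Not part of the job

How it is judged:
On the way, in this order (a step that is already met when the one before it is completed fails the run):
1. the filler cap is screwed fully shut (value of joint cap below 0.08 rad), for 0.2 s.
2. the gripper holds the dial at the third position (value of joint dial above 1.25 rad and contact force between the fingers and dial above 1 N), for 0.3 s.
At the end, for the whole second after the job is handed in: The dial is at the third position (joint above 1.25 rad, stop at 1.35), still, with the fingers bearing on it with more than 1 N; the filler cap is shut (within 0.08 rad of its stop) (all of step 2 and value of joint cap below 0.08 rad and velocity of joint dial between -0.1 and 0.1 rad/s); the arm keeps its last pose, push and grip.
It fails at once if the dial was turned while the filler cap was open (value of joint dial above 0.2 rad and value of joint cap above 0.12 rad).
It fails at once if another thing was pushed about or knocked over (distance of any of spare_lid, mug, jar, spoon, candle_glass, basket, tin from where it was at the start of the episode above 0.04 m or angle between any of spare_lid, mug, jar, spoon, candle_glass, basket, tin's own z axis and vertical above 0.5 rad).
It also fails if it takes over 53 s, if anything falls off the work surface, if the arm or the gripper's body presses on something with over 40 N, if the wrist force passes 120 N, or if a joint passes its speed limit or range.

## Working session

There is one attempt and no reset: what is moved stays moved. The work goes in short steps, Python scripts to look and compute and a tool call to move; the robot and the scene stay as the last step left them, time stands still between calls to the robot, and variables do not carry over. Pictures are saved under pics/ and viewed, and the job is handed in when it is done.

Besides the shell and the picture viewer there is one more tool, called after "Emit:" by a JSON object that holds its "fn" and its "kwargs". apply_moves: Moves the arm, as the interface text tells. Its arguments: {"type":"object","properties":{"deltas":{"type":"string"},"claw":{"type":"number"},"newtons":{"type":"number"}},"required":["deltas"]}

```bash
ls; mkdir -p pics; python3 - <<'E'
from cell import *
import cv2,numpy as np
print(grasp_offset);s=read_state();print(s)
for n in("side","top"):
    f=grab_frame(n);cv2.imwrite(f"pics/{n}0.png",f["img"][:,:,::-1]);print(n,f["fx"],f["fy"],f["cx"],f["cy"],np.round(f["cam_to_world"],4).tolist())
E
```

```text
pics
0.0187
{'time_s': 0.0, 'q': array([-1.46348887e+00,  2.07492538e-01,  1.54295579e+00, -6.44470599e-06,
        1.39351212e+00, -1.50505979e-01]), 'qd': array([ 7.60970479e-04,  3.64852861e-04,  7.56755805e-05, -1.10613700e-03,
       -4.02891596e-04,  1.73419989e-03]), 'effort': array([-3.25962228e-04, -3.83039796e+01, -2.91595852e+01, -4.47689890e-04,
        1.04194277e-02,  1.26507274e-05]), 'ee_pos': array([ 0.14650699, -0.55523236,  0.23008372]), 'eef_rot': array([ 9.91702259e-01,  1.28550485e-01,  2.23988381e-05, -1.18368737e-03]), 'force': array([-1.19033839, -0.02141668,  0.13203932]), 'moment': array([ 0.06803524, -0.00757599, -0.0251527 ]), 'finger_gap': 0.08534461730645335}
side 469.6915346233238 469.6915346233238 321.7361611463785 238.3322365123858 [[0.9048, -0.3301, 0.2692, 0.3269], [-0.4259, -0.7057, 0.5661, -0.4834], [0.0031, -0.6269, -0.7791, 0.878], [0.0, 0.0, 0.0, 1.0]]
top 460.04616555480834 460.04616555480834 321.77634106634775 236.3047783311801 [[0.0084, -0.9981, 0.0602, 0.4963], [-0.9999, -0.0089, -0.0079, 0.0537], [0.0084, -0.0602, -0.9982, 1.1182], [0.0, 0.0, 0.0, 1.0]]
```

View pics/side0.png

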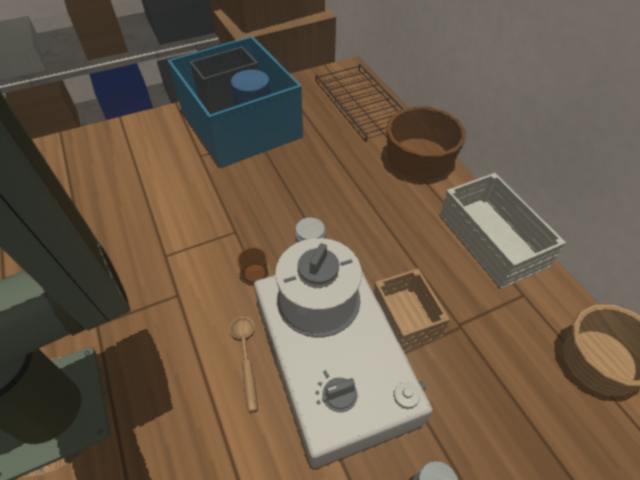

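View pics/top0.png

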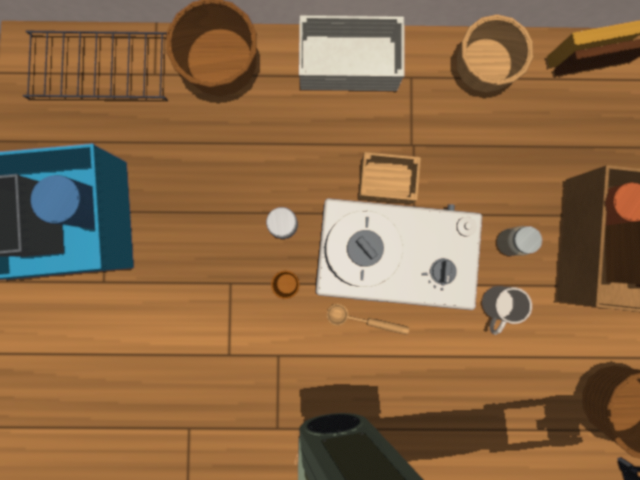

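The side view shows the cap at about (320,262) and the dial at about (341,392). In the top view the cap is at about (366,248) and the dial at (443,271). Next I'll enlarge the crops and segment them.

```bash
cat > h.py <<'E'
import cv2,numpy as np
from cell import *
def ray(f,u,v):
    T=np.array(f["cam_to_world"]);d=T[:3,:3]@np.array([(u-f["cx"])/f["fx"],(v-f["cy"])/f["fy"],1]);return T[:3,3],d/np.linalg.norm(d)
def onz(f,u,v,z):
    o,d=ray(f,u,v);return o+d*(z-o[2])/d[2]
def tri(f,p,g,q):
    a,d=ray(f,*p);b,e=ray(g,*q)
    s=np.linalg.lstsq(np.c_[d,-e],b-a,rcond=None)[0];P,Q=a+s[0]*d,b+s[1]*e
    return (P+Q)/2,np.linalg.norm(P-Q)
E
python3 - <<'E'
from h import *
for n,c in(("top",((310,190),(490,315))),("side",((250,230),(440,470)))):
    im=cv2.imread(f"pics/{n}0.png");(a,b),(c2,d)=c
    k=4 if n=="top" else 2.5
    cv2.imwrite(f"pics/{n}z.png",cv2.resize(im[b:d,a:c2],None,fx=k,fy=k,interpolation=cv2.INTER_CUBIC))
im=cv2.imread("pics/side0.png")
cv2.imwrite("pics/sz1.png",cv2.resize(im[235:295,270:370],None,fx=8,fy=8,interpolation=cv2.INTER_CUBIC))
cv2.imwrite("pics/sz2.png",cv2.resize(im[360:420,300:400],None,fx=8,fy=8,interpolation=cv2.INTER_CUBIC))
E
```

```text
(no output)
```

View pics/topz.png

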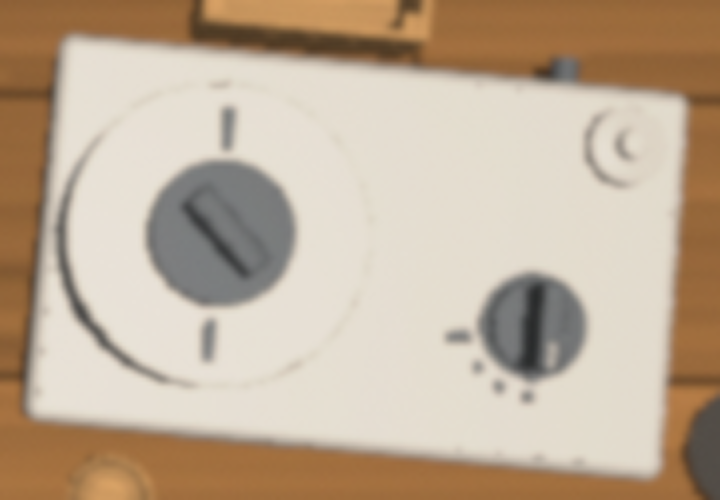

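View pics/sz1.png

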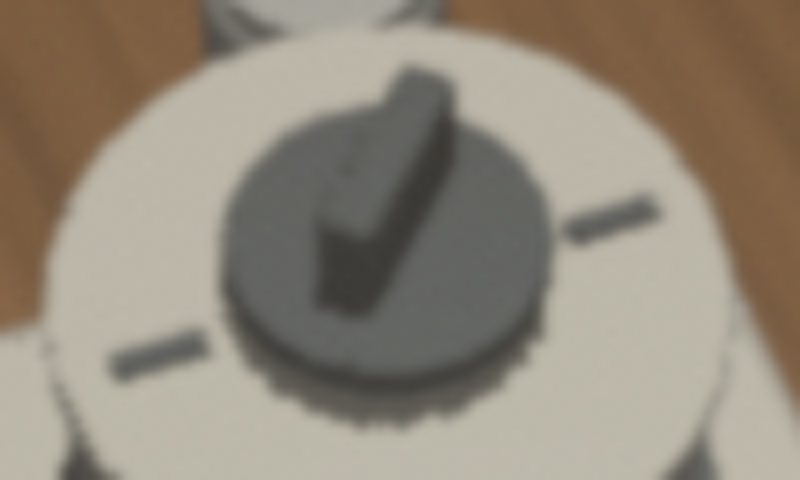

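View pics/sz2.png

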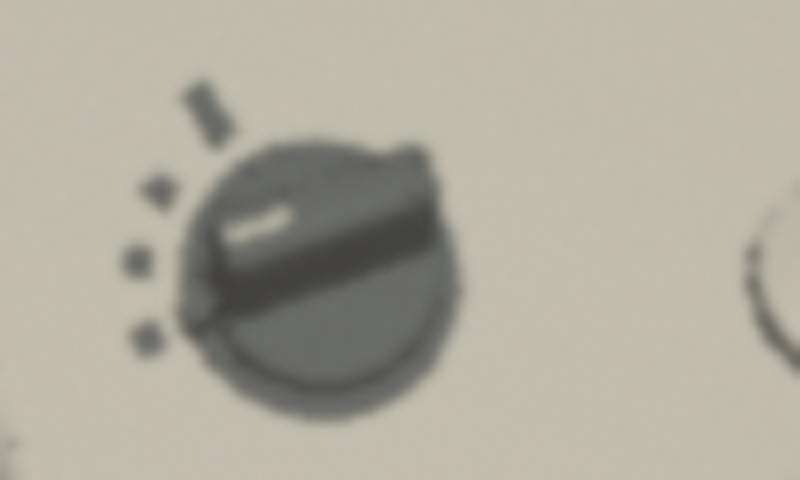

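```bash
python3 - <<'E'
from h import *
F={n:grab_frame(n) for n in("top","side")}
B={n:cv2.cvtColor(F[n]["img"],cv2.COLOR_RGB2HSV) for n in F}
roi={"top":(330,205,480,300),"side":(262,235,400,425)}
for n in F:
    a,b,c,d=roi[n];h=B[n];m=((h[...,1]<60)&(h[...,2]<150)).astype(np.uint8)
    print(n)
    m2=np.zeros_like(m);m2[b:d,a:c]=m[b:d,a:c]
    cs,_=cv2.findContours(m2,cv2.RETR_EXTERNAL,cv2.CHAIN_APPROX_NONE)
    for k in cs:
        A=cv2.contourArea(k)
        M=m2*0;cv2.drawContours(M,[k],-1,1,-1);ys,xs=np.nonzero(M)
        if len(xs)<6:continue
        print(len(xs),"cen",xs.mean().round(2),ys.mean().round(2),"bbox",cv2.boundingRect(k),"ell",[np.round(x,1).tolist() if not np.isscalar(x) else round(x,1) for x in cv2.fitEllipse(cv2.convexHull(k))] if len(k)>12 else "")
E
python3 - <<'E'
import cv2
im=cv2.imread("pics/top0.png")
cv2.imwrite("pics/tz1.png",cv2.resize(im[220:276,330:404],None,fx=10,fy=10,interpolation=cv2.INTER_CUBIC))
cv2.imwrite("pics/tz2.png",cv2.resize(im[250:296,415:475],None,fx=12,fy=12,interpolation=cv2.INTER_CUBIC))
E
```

```text
top
6 cen 424.5 273.67 bbox (423, 273, 4, 2) ell Traceback (most recent call last):
  File "<stdin>", line 14, in <module>
cv2.error: OpenCV(4.12.0) /io/opencv/modules/imgproc/src/shapedescr.cpp:361: error: (-201:Incorrect size of input array) There should be at least 5 points to fit the ellipse in function 'fitEllipseNoDirect'
```

View pics/tz1.png

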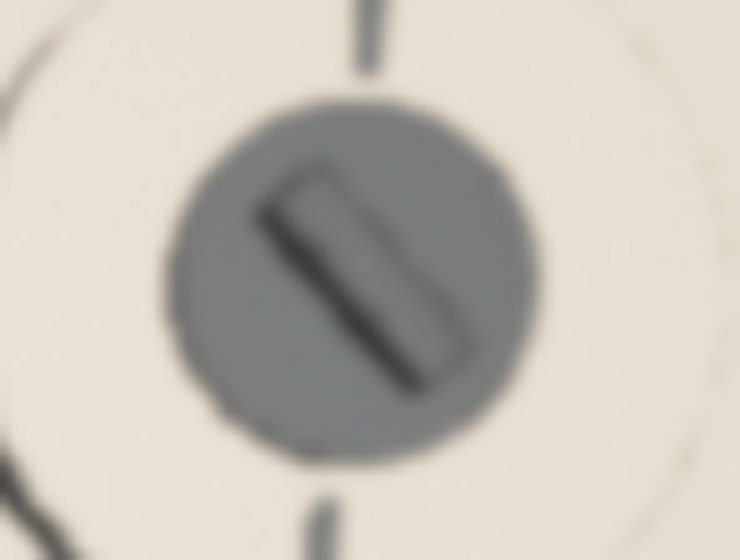

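View pics/tz2.png

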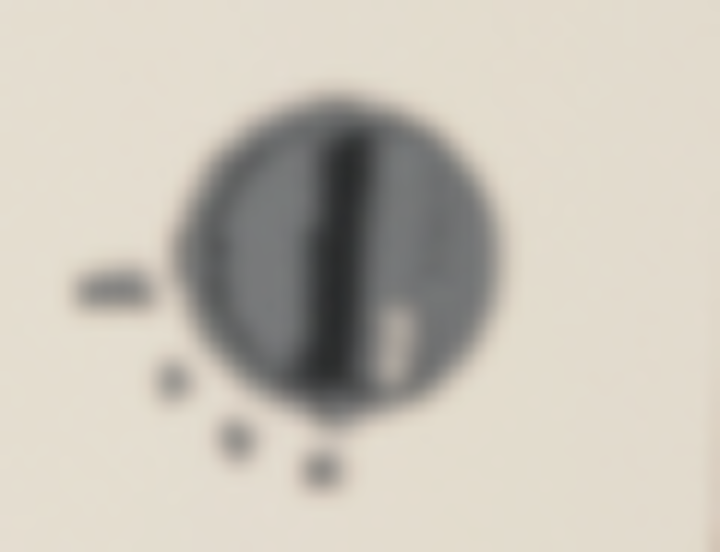

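```bash
python3 - <<'E'
from h import *
F={n:grab_frame(n) for n in("top","side")}
roi={"top":(330,205,480,300),"side":(262,235,400,425)}
for n in F:
    a,b,c,d=roi[n];h=cv2.cvtColor(F[n]["img"],cv2.COLOR_RGB2HSV);m=(h[...,2]<165).astype(np.uint8)
    m2=np.zeros_like(m);m2[b:d,a:c]=m[b:d,a:c]
    cs,_=cv2.findContours(m2,cv2.RETR_EXTERNAL,cv2.CHAIN_APPROX_NONE)
    print(n)
    for k in cs:
        M=m2*0;cv2.drawContours(M,[k],-1,1,-1);ys,xs=np.nonzero(M)
        if len(xs)<4:continue
        z=.193 if len(xs)>900 else (.183 if ys.mean()<300 and xs.mean()<405 else .085)
        print(len(xs),"cen",xs.mean().round(2),ys.mean().round(2),cv2.boundingRect(k))
t,s=F["top"],F["side"]
print("bar cap",tri(t,(367.05,246.65),s,(318.3,253.3)))
# cap bar ends, top face  end mids
e1=(330+29.7-.45,220+18-.45);e2=(330+45.2-.45,220+36.2-.45)
f2=(270+34.6-.45,235+22-.4);f1=(270+43.2-.45,235+7.9-.4)
print("pairs",tri(t,e1,s,f1),tri(t,e2,s,f2))
E
```

```text
top
86 cen 343.77 298.14 (330, 296, 38, 4)
4 cen 441.5 288.5 (441, 288, 2, 2)
10 cen 424.0 273.5 (422, 273, 5, 2)
20 cen 361.65 274.2 (361, 270, 3, 10)
64 cen 336.84 274.94 (330, 265, 21, 20)
543 cen 442.72 271.09 (430, 258, 26, 27)
48 cen 478.54 274.88 (477, 257, 3, 30)
4 cen 460.0 233.5 (459, 233, 3, 2)
1042 cen 364.8 247.84 (347, 230, 37, 36)
20 cen 366.5 221.5 (366, 217, 2, 10)
397 cen 449.28 207.43 (395, 205, 85, 9)
side
6 cen 397.83 423.67 (396, 423, 4, 2)
20 cen 318.1 401.95 (316, 400, 5, 5)
43 cen 395.47 398.63 (393, 390, 7, 17)
16 cen 316.62 392.25 (315, 390, 4, 5)
18 cen 319.61 383.5 (317, 382, 6, 5)
1032 cen 339.67 394.23 (322, 377, 36, 36)
38 cen 325.79 374.03 (323, 370, 7, 9)
2471 cen 274.97 383.72 (262, 304, 40, 121)
2418 cen 317.75 315.7 (276, 283, 85, 55)
61 cen 289.39 279.03 (283, 276, 14, 7)
1522 cen 319.08 266.83 (297, 243, 56, 46)
3190 cen 377.47 268.48 (317, 235, 83, 111)
1013 cen 275.57 250.83 (262, 235, 45, 45)
bar cap (array([ 0.53073719, -0.04091677,  0.23140306]), np.float64(0.0003281041072089813))
pairs (array([ 0.53892407, -0.02231077,  0.23796983]), np.float64(0.018303555689413626)) (array([ 0.50685663, -0.05154975,  0.24994968]), np.float64(0.01248438786353396))
```

```bash
python3 - <<'E'
from h import *
t,s=grab_frame("top"),grab_frame("side")
e=lambda x,y,k,a,b:(a+(x+.5)/k-.5,b+(y+.5)/k-.5)
T1=lambda x,y:e(x,y,10,330,220);S1=lambda x,y:e(x,y,8,270,235)
T2=lambda x,y:e(x,y,12,415,250);S2=lambda x,y:e(x,y,8,300,360)
P=tri(t,T1(297,180),s,S1(432,79));Q=tri(t,T1(452,363),s,S1(346,220));print(P,Q)
d=P[0]-Q[0];print("cap bar top mid",(P[0]+Q[0])/2,"len",np.linalg.norm(d),"ang",np.arctan2(d[1],d[0]))
# disc centres
print("cap disc top view z.193",onz(t,364.8,247.84,.193),"side",onz(s,*S1(387,240),.193))
print("dial disc top z.09",onz(t,442.72,271.09,.092),"side",onz(s,*S2(320,280),.09))
# ribs -> chopper x dir
a=onz(t,366.7,221.5,.183);b=onz(t,361.65,274.2,.183);a2=onz(s,346.5,262,.183)
rs=[onz(s,*S1(612,219),.183),onz(s,*S1(160,353),.183)]
print("ribs",a,b,np.arctan2(*(a-b)[[1,0]]),(a+b)/2,"side",rs,np.arctan2(*(rs[0]-rs[1])[[1,0]]),(rs[0]+rs[1])/2)
print("rib tri",tri(t,(366.7,221.5),s,S1(612,219)),tri(t,(361.65,274.2),s,S1(160,353)))
# deck corners in the top view
for c in((64,38),(686,95),(658,475),(28,415)):print(onz(t,*e(*c,4,310,190),.085))
# dial white line, long mark, lid
print("white",tri(t,T2(395,345),s,S2(258,222)),"mark",tri(t,T2(115,290),s,S2(210,115)),"off",tri(t,T2(322,470),s,S2(147,340)))
E
```

```text
(array([ 0.54812098, -0.02589668,  0.22943116]), np.float64(7.696077676075112e-05)) (array([ 0.51335656, -0.0555828 ,  0.23414572]), np.float64(0.0009387686459810922))
cap bar top mid [ 0.53073877 -0.04073974  0.23178844] len 0.04595712836550327 ang 0.7067667763786762
cap disc top view z.193 [ 0.52963034 -0.04042918  0.193     ] side [ 0.5317722  -0.03730447  0.193     ]
dial disc top z.09 [ 0.48293256 -0.22472066  0.092     ] side [ 0.48154121 -0.23184766  0.09      ]
ribs [ 0.58383594 -0.04517926  0.183     ] [ 0.4764578  -0.03520324  0.183     ] -0.09263952465940664 [ 0.53014687 -0.04019125  0.183     ] side [array([ 0.58375248, -0.0472209 ,  0.183     ]), array([ 0.47613693, -0.03737629,  0.183     ])] -0.09122553832603363 [ 0.52994471 -0.04229859  0.183     ]
rib tri (array([ 0.58436981, -0.04555987,  0.18049091]), np.float64(0.0006359612638371329)) (array([ 0.47656833, -0.0355243 ,  0.18019733]), np.float64(0.0003570213474857676))
[0.64293938 0.03754443 0.085     ]
[ 0.61385867 -0.31470819  0.085     ]
[ 0.40030511 -0.29635622  0.085     ]
[0.43086204 0.0559635  0.085     ]
white (array([ 0.46834164, -0.22634905,  0.12391218]), np.float64(0.0008759345281694998)) mark (array([ 0.47712425, -0.18572143,  0.08173416]), np.float64(0.0011677654151953693)) off (array([ 0.44375403, -0.22463865,  0.08070143]), np.float64(0.0010824017515040476))
```

The two views agree. The cap axis is near (0.530, -0.041) with its bar at 0.707 rad. Chopper yaw is -0.092, so the cap is about 0.80 rad open. The dial axis is near (0.483, -0.2275). I'll lift first, then move across.

Emit:
{"fn": "apply_moves", "kwargs": {"deltas": "0 0 -0.4 0 0 0;0 0 -0.4 0 0 0;0.3 -0.24 0 0 0 0;0.39 -0.31 0 0 0 0;0.39 -0.31 0 0 0 0;0.39 -0.31 0 0 0 0;0.39 -0.31 0 0 0 0;0.39 -0.31 0 0 0 0;0.39 -0.31 0 0 0 0;0.39 -0.31 0 0 0 0", "claw": 1, "newtons": 40}}

```text
time_s: 1.23
ee_pos: [0.3346, -0.3054, 0.2981]
eef_rot: [0.993, 0.12, 0.001, 0.002]
force: [1.2, -1.0, 0.5]
finger_gap: 0.0856
```

Emit:
{"fn": "apply_moves", "kwargs": {"deltas": "0.4 -0.33 0 0 0 0;0.4 -0.33 0 0 0 0;0.4 -0.33 0 0 0 0;0.4 -0.33 0 0 0 0;0.4 -0.33 0 0 0 0;0.4 -0.33 0 0 0 0;0.3 -0.25 0 0 0 0;0 0 0 0 0 -0.037;0 0 0 0 0 -0.037;0 0 0 0 0 -0.037"}}

```text
time_s: 2.07
ee_pos: [0.5056, -0.0673, 0.3001]
eef_rot: [0.953, 0.303, 0.004, 0.004]
force: [0.5, -0.9, -0.2]
finger_gap: 0.0858
```

```bash
cat >> h.py <<'E'
from scipy.spatial.transform import Rotation as Ro
def go(p,yaw):
    s=read_state();R=Ro.from_quat(s["eef_rot"]);tx=R.as_matrix()[:,0];ty=R.as_matrix()[:,1]
    Rt=Ro.from_matrix(np.array([[np.cos(yaw),np.sin(yaw),0],[np.sin(yaw),-np.cos(yaw),0],[0,0,-1]]))
    print("t",round(s["time_s"],2),"pos",s["ee_pos"].round(4),"yaw",np.arctan2(tx[1],tx[0]).round(4),"q",s["q"].round(2),"F",s["force"].round(1),"M",s["moment"].round(2),"gap",round(s["finger_gap"],4))
    print("shift",(R.inv().apply(np.array(p)-s["ee_pos"])/.08).round(3),"turn",((R.inv()*Rt).as_rotvec()/np.pi).round(4))
E
python3 -c "
from h import *
go((.5305,-.041,.208),.707)"
```

```text
t 2.07 pos [ 0.5056 -0.0673  0.3001] yaw 0.615 q [-0.3   0.01  1.61 -0.    1.5   0.65] F [ 0.5 -0.9 -0.2] M [0.01 0.04 0.03] gap 0.0858
shift [ 0.437 -0.101  1.153] turn [ 0.0034 -0.0018 -0.0293]
```

Emit:
{"fn": "apply_moves", "kwargs": {"deltas": "0.22 -0.05 0 0 0 -0.015;0.22 -0.05 0 0.003 -0.002 -0.014;0 0 0 0 0 0;0 0 0.3 0 0 0;0 0 0 0 0 0"}}

```text
time_s: 2.48
ee_pos: [0.5302, -0.0382, 0.2767]
eef_rot: [0.937, 0.35, 0.0, 0.002]
force: [-0.8, -0.0, -1.4]
finger_gap: 0.0856
```

```bash
python3 -c "
from h import *
go((.5305,-.041,.208),.707)
f=grab_frame('side');cv2.imwrite('pics/s1.png',f['img'][:,:,::-1])
f=grab_frame('top');cv2.imwrite('pics/t1.png',cv2.resize(f['img'][180:320,300:500,::-1],None,fx=4,fy=4))"
```

```text
t 2.48 pos [ 0.5302 -0.0382  0.2767] yaw 0.7159 q [-0.23  0.08  1.59 -0.    1.47  0.62] F [-0.8 -0.  -1.4] M [-0.01  0.04 -0.02] gap 0.0856
shift [-0.02   0.026  0.859] turn [0.001  0.0003 0.0028]
```

View pics/s1.png

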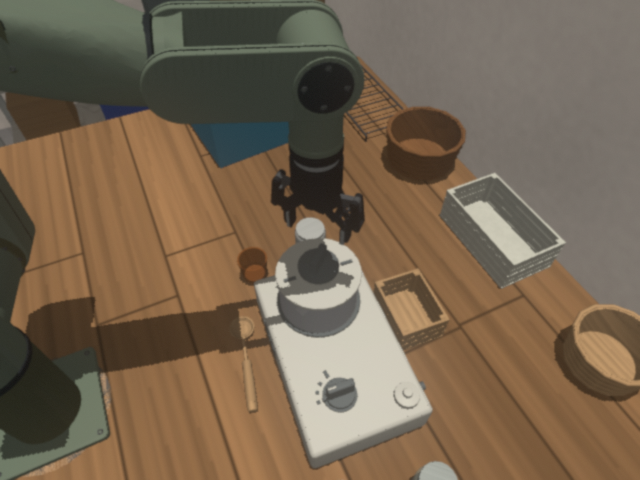

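View pics/t1.png

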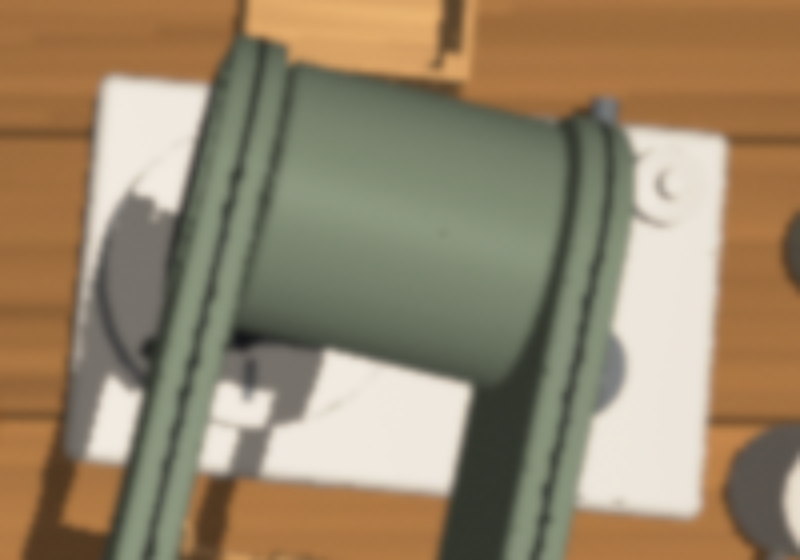

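The open fingers stand over the cap bar at about (290,215) and (348,225) in the side view, with the bar at (318,255) between them and a little in front. I'll descend and close.

Emit:
{"fn": "apply_moves", "kwargs": {"deltas": "-0.01 0.02 0.3 0 0 0;-0.01 0.01 0.3 0 0 0;0 0 0.22 0 0 0;0 0 0 0 0 0"}}

```text
time_s: 2.92
ee_pos: [0.5375, -0.0455, 0.2225]
eef_rot: [0.937, 0.348, 0.009, 0.009]
force: [-1.2, -0.3, -0.4]
finger_gap: 0.0854
```

```bash
python3 -c "
from h import *
go((.5305,-.041,.208),.707)
f=grab_frame('side');cv2.imwrite('pics/s2.png',cv2.resize(f['img'][160:340,220:420,::-1],None,fx=3,fy=3))"
```

```text
t 2.92 pos [ 0.5375 -0.0455  0.2225] yaw 0.7117 q [-0.24  0.12  1.66 -0.    1.34  0.62] F [-1.2 -0.3 -0.4] M [ 0.06  0.06 -0.  ] gap 0.0854
shift [-0.032 -0.104  0.178] turn [ 0.0072 -0.0037  0.0015]
```

View pics/s2.png

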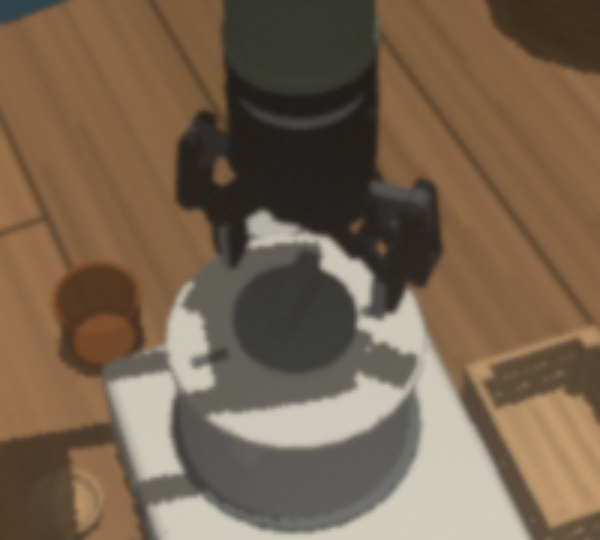

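The fingertips at crop (235,262) and (378,308) straddle the bar. I'll correct the small tilt and offset, then go down.

Emit:
{"fn": "apply_moves", "kwargs": {"deltas": "-0.03 -0.1 0.09 0.007 -0.003 0;0 0 0.08 0 0 0;0 0 0 0 0 0;0 0 0 0 0 0"}}

```text
time_s: 3.3
ee_pos: [0.5342, -0.0425, 0.2161]
eef_rot: [0.938, 0.348, 0.006, 0.003]
force: [-0.7, 0.4, -0.4]
finger_gap: 0.0852
```

```bash
python3 -c "
from h import *
go((.5305,-.041,.208),.707)"
```

```text
t 3.3 pos [ 0.5342 -0.0425  0.2161] yaw 0.7102 q [-0.24  0.13  1.66  0.    1.34  0.62] F [-0.7  0.4 -0.4] M [-0.01 -0.01 -0.01] gap 0.0852
shift [-0.024 -0.046  0.101] turn [ 0.0029 -0.0027  0.001 ]
```

Emit:
{"fn": "apply_moves", "kwargs": {"deltas": "-0.03 -0.06 0.1 0.003 -0.003 0;0 0 0.06 0 0 0;0 0 0 0 0 0"}}

```text
time_s: 3.55
ee_pos: [0.5303, -0.0405, 0.2043]
eef_rot: [0.938, 0.348, 0.001, 0.001]
force: [-0.2, 0.8, -0.9]
finger_gap: 0.0854
```

Emit:
{"fn": "apply_moves", "kwargs": {"deltas": "0 0 0 0 0 0;0 0 0 0 0 0;0 0 0 0 0 0;0 0 0 0 0 0;0 0 0 0 0 0;0 0 0 0 0 0;0 0 0 0 0 0;0 0 0 0 0 0;0 0 0 0 0 0", "claw": 0, "newtons": 40}}

```text
time_s: 4.3
ee_pos: [0.5313, -0.0406, 0.2057]
eef_rot: [0.938, 0.348, 0.002, 0.001]
force: [0.2, -1.3, 0.1]
finger_gap: 0.0133
```

```bash
python3 -c "
from h import *
go((.5305,-.041,.208),.707)
f=grab_frame('side');cv2.imwrite('pics/s3.png',cv2.resize(f['img'][160:340,220:420,::-1],None,fx=3,fy=3))"
```

```text
t 4.3 pos [ 0.5313 -0.0406  0.2057] yaw 0.7106 q [-0.24  0.14  1.68 -0.    1.32  0.62] F [ 0.2 -1.3  0.1] M [0.15 0.08 0.09] gap 0.0133
shift [-0.01  -0.002 -0.029] turn [ 0.0012 -0.0006  0.0011]
```

View pics/s3.png

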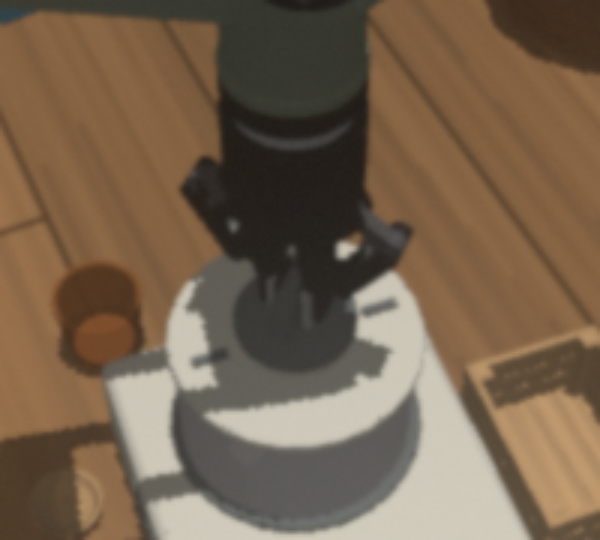

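The bar is held (gap 13.3 mm, at about crop (295,290)). Now I'll turn it clockwise (+rz).

Emit:
{"fn": "apply_moves", "kwargs": {"deltas": "0 0 0 0 0 0.02;0 0 0 0 0 0.03;0 0 0 0 0 0.03;0 0 0 0 0 0.03;0 0 0 0 0 0.03;0 0 0 0 0 0.03;0 0 0 0 0 0.03"}}

```text
time_s: 4.93
ee_pos: [0.5316, -0.0412, 0.2057]
eef_rot: [1.0, 0.027, 0.002, 0.001]
force: [-0.0, -1.0, -0.3]
finger_gap: 0.0132
```

```bash
python3 -c "
from h import *
go((.531,-.0407,.206),-.092)"
```

```text
t 4.93 pos [ 0.5316 -0.0412  0.2057] yaw 0.0534 q [-0.24  0.14  1.68 -0.    1.32  1.28] F [-0.  -1.  -0.3] M [0.14 0.03 0.06] gap 0.0132
shift [-0.007 -0.007 -0.004] turn [ 0.0007 -0.0015  0.0463]
```

Emit:
{"fn": "apply_moves", "kwargs": {"deltas": "0 0 0 0 0 0.02;0 0 0 0 0 0.02;0 0 0 0 0 0.015;0 0 0 0 0 0.01;0 0 0 0 0 0.01;0 0 0 0 0 0.01;0 0 0 0 0 0.01;0 0 0 0 0 0.01"}}

```text
time_s: 5.6
ee_pos: [0.5323, -0.0416, 0.2059]
eef_rot: [0.992, -0.128, 0.003, 0.005]
force: [0.6, -0.9, 0.7]
finger_gap: 0.0133
```

```bash
python3 -c "
from h import *
go((.531,-.0407,.206),-.092)"
```

```text
t 5.6 pos [ 0.5323 -0.0416  0.2059] yaw -0.2564 q [-0.23  0.14  1.68 -0.01  1.32  1.59] F [ 0.6 -0.9  0.7] M [ 0.13 -0.01  3.7 ] gap 0.0133
shift [-0.018 -0.006 -0.001] turn [ 0.0029 -0.0023 -0.0524]
```

The moment rose to 3.7 N m, so the cap is against its hard stop. I'll ease off the twist, release, rise and check.

Emit:
{"fn": "apply_moves", "kwargs": {"deltas": "0 0 0 0 0 -0.015;0 0 0 0 0 -0.015;0 0 0 0 0 0"}}

```text
time_s: 5.85
ee_pos: [0.5323, -0.0415, 0.2057]
eef_rot: [0.997, -0.071, 0.003, 0.007]
force: [-0.8, -0.2, 0.3]
finger_gap: 0.0133
```

```bash
python3 -c "
from h import *
go((.531,-.0407,.206),-.092)"
```

```text
t 5.85 pos [ 0.5323 -0.0415  0.2057] yaw -0.1431 q [-0.23  0.14  1.68 -0.01  1.32  1.48] F [-0.8 -0.2  0.3] M [ 0.19 -0.06  0.64] gap 0.0133
shift [-0.018 -0.008 -0.004] turn [ 0.0044 -0.0022 -0.0163]
```

Emit:
{"fn": "apply_moves", "kwargs": {"deltas": "0 0 0 0 0 0;0 0 0 0 0 0;0 0 0 0 0 0;0 0 0 0 0 0;0 0 0 0 0 0;0 0 -0.3 0 0 0;0 0 -0.4 0 0 0;0 0 -0.4 0 0 0;0 0 0 0 0 0", "claw": 1}}

```text
time_s: 6.6
ee_pos: [0.5291, -0.0398, 0.293]
eef_rot: [0.997, -0.076, -0.002, 0.005]
force: [0.5, -0.1, 0.9]
finger_gap: 0.0852
```

```bash
python3 -c "
from h import *
go((.4827,-.2275,.2),-.092)
f=grab_frame('side');cv2.imwrite('pics/s4.png',cv2.resize(f['img'][160:440,220:450,::-1],None,fx=2.6,fy=2.1))"
```

```text
t 6.6 pos [ 0.5291 -0.0398  0.293 ] yaw -0.153 q [-0.23  0.07  1.57 -0.01  1.51  1.49] F [ 0.5 -0.1  0.9] M [-0.04 -0.06  0.01] gap 0.0852
shift [-0.212  2.394  1.19 ] turn [ 0.0035  0.0011 -0.0194]
```

View pics/s4.png

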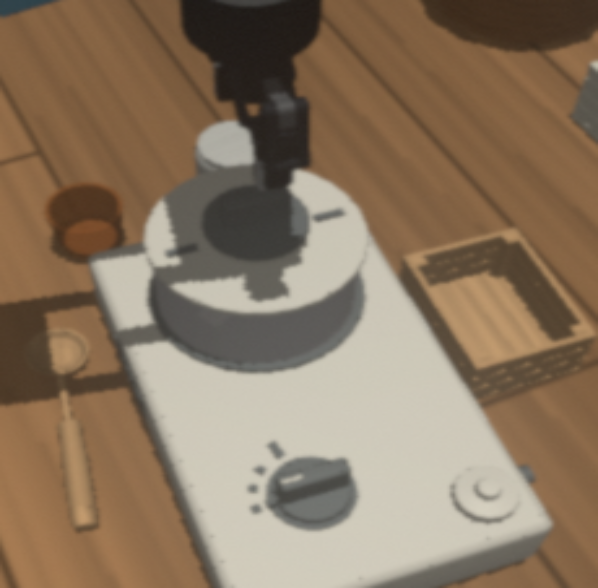

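The cap bar seems to lie along the ribs at crop (250,215), but it is in shadow. I'll move over to the dial and look again with the view clear.

Emit:
{"fn": "apply_moves", "kwargs": {"deltas": "-0.03 0.35 0 0 0 -0.01;-0.03 0.4 0 0.002 0 -0.01;-0.03 0.4 0 0 0 0;-0.03 0.4 0 0 0 0;-0.03 0.4 0 0 0 0;-0.03 0.35 0.1 0 0 0;0 0 0.2 0 0 0;0 0 0 0 0 0"}}

```text
time_s: 7.32
ee_pos: [0.4905, -0.2261, 0.2594]
eef_rot: [0.999, -0.043, -0.007, -0.001]
force: [-0.8, 0.7, -1.2]
finger_gap: 0.0855
```

```bash
python3 -c "
from h import *
go((.4827,-.2275,.102),-.092)
f=grab_frame('side');cv2.imwrite('pics/s5.png',cv2.resize(f['img'][200:440,220:450,::-1],None,fx=3,fy=2.5,interpolation=2))
f=grab_frame('side');cv2.imwrite('pics/s5c.png',cv2.resize(f['img'][235:295,270:370,::-1],None,fx=8,fy=8,interpolation=2))"
```

```text
t 7.32 pos [ 0.4905 -0.2261  0.2594] yaw -0.0851 q [-0.59  0.12  1.58 -0.01  1.45  1.07] F [-0.8  0.7 -1.2] M [-0.03  0.   -0.01] gap 0.0855
shift [-0.069  0.027  1.968] turn [-0.0002  0.0045  0.0022]
```

View pics/s5.png

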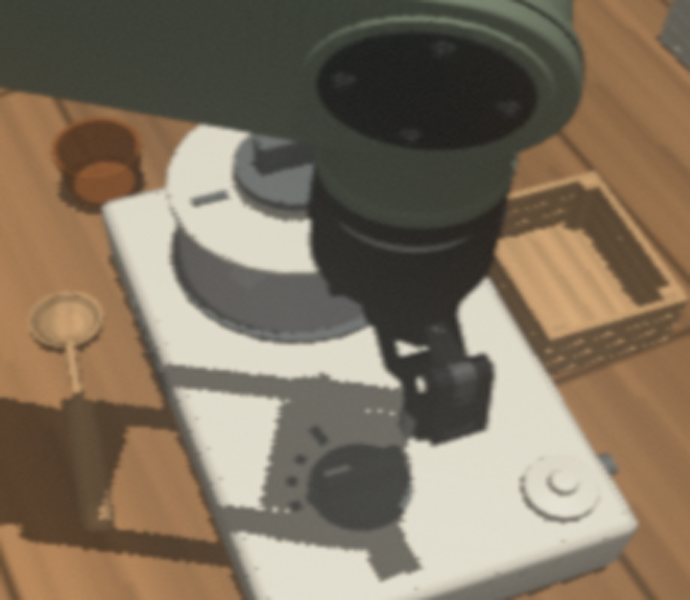

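View pics/s5c.png

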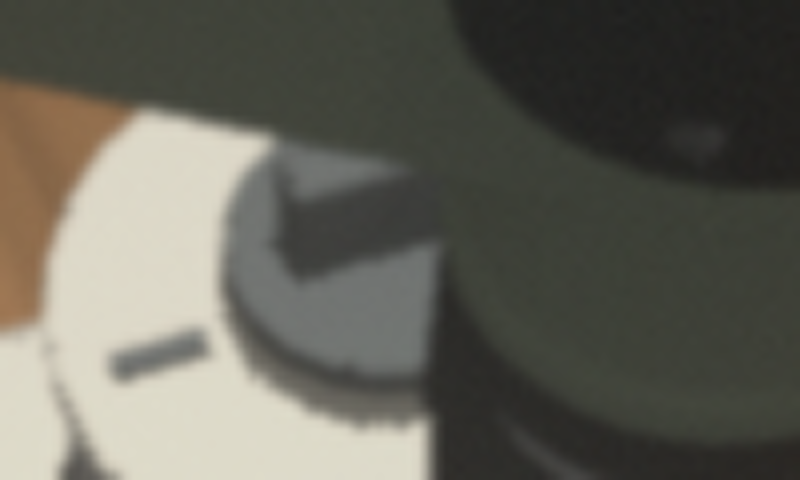

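The cap's bar edge slope (-0.30) matches the rib slope (-0.30), so the cap is shut. Now I'll descend on the dial.

Emit:
{"fn": "apply_moves", "kwargs": {"deltas": "-0.03 0.01 0.3 0 0.003 0;-0.03 0.01 0.35 0 0.002 0;0 0 0.35 0 0 0;0 0 0.3 0 0 0;0 0 0.15 0 0 0;0 0 0 0 0 0"}}

```text
time_s: 7.92
ee_pos: [0.4937, -0.2244, 0.1495]
eef_rot: [0.999, -0.038, 0.01, 0.004]
force: [0.3, -0.7, -0.2]
finger_gap: 0.0855
```

```bash
python3 -c "
from h import *
go((.4827,-.2275,.102),-.092)"
```

```text
t 7.92 pos [ 0.4937 -0.2244  0.1495] yaw -0.0754 q [-0.59  0.21  1.72  0.    1.19  1.06] F [ 0.3 -0.7 -0.2] M [-0.05  0.05  0.03] gap 0.0855
shift [-0.146  0.045  0.591] turn [ 0.0021 -0.0062  0.0053]
```

Emit:
{"fn": "apply_moves", "kwargs": {"deltas": "-0.08 0.03 0.08 0.002 -0.005 0.004;-0.08 0.02 0.1 0 0 0;0 0 0.1 0 0 0;0 0 0 0 0 0;0 0 0 0 0 0"}}

```text
time_s: 8.33
ee_pos: [0.4827, -0.2269, 0.1293]
eef_rot: [0.999, -0.043, 0.004, 0.001]
force: [0.4, -0.2, 0.2]
finger_gap: 0.0849
```

```bash
python3 -c "
from h import *
go((.4827,-.2275,.102),-.092)
f=grab_frame('side');cv2.imwrite('pics/s6.png',cv2.resize(f['img'][300:460,250:450,::-1],None,fx=4,fy=3.5,interpolation=2))"
```

```text
t 8.33 pos [ 0.4827 -0.2269  0.1293] yaw -0.0853 q [-0.6   0.22  1.75  0.    1.16  1.05] F [ 0.4 -0.2  0.2] M [ 0.03 -0.03  0.  ] gap 0.0849
shift [-0.002  0.007  0.341] turn [ 0.0008 -0.0025  0.0021]
```

View pics/s6.png

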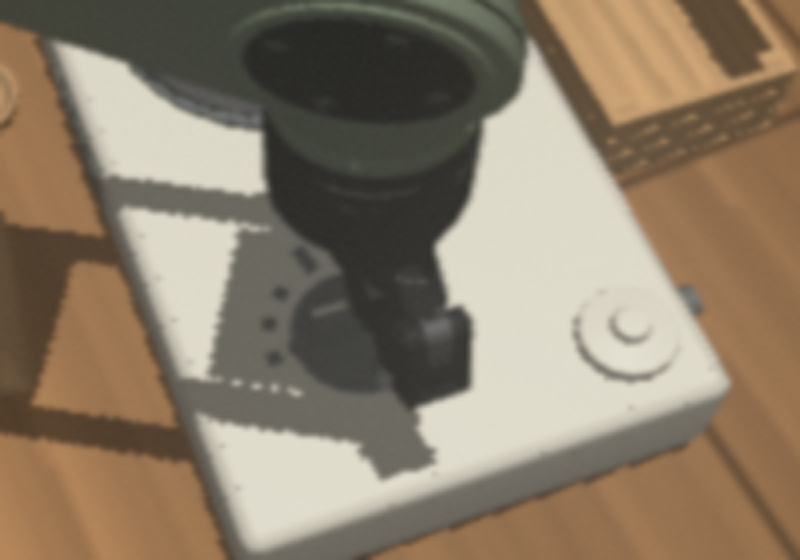

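The gripper is lined up over the dial at crop (345,330), and the spare lid at (630,330) is clear. I'll lower it the rest of the way.

Emit:
{"fn": "apply_moves", "kwargs": {"deltas": "0 0.005 0.12 0 -0.002 0;0 0 0.12 0 0 0;0 0 0.1 0 0 0;0 0 0 0 0 0;0 0 0 0 0 0"}}

```text
time_s: 8.8
ee_pos: [0.4841, -0.2285, 0.1009]
eef_rot: [0.999, -0.043, 0.002, 0.002]
force: [-1.0, 0.4, 1.1]
finger_gap: 0.0858
```

```bash
python3 -c "
from h import *
go((.4827,-.2275,.102),-.092)"
```

```text
t 8.8 pos [ 0.4841 -0.2285  0.1009] yaw -0.0857 q [-0.6   0.27  1.76 -0.    1.11  1.06] F [-1.   0.4  1.1] M [-0.04  0.01  0.05] gap 0.0858
shift [-0.019 -0.01  -0.013] turn [ 0.0014 -0.0013  0.002 ]
```

Emit:
{"fn": "apply_moves", "kwargs": {"deltas": "-0.015 0 -0.02 0 0 0;0 0 0 0 0 0;0 0 0 0 0 0;0 0 0 0 0 0;0 0 0 0 0 0;0 0 0 0 0 0;0 0 0 0 0 0;0 0 0 0 0 0;0 0 0 0 0 0", "claw": 0, "newtons": 40}}

```text
time_s: 9.55
ee_pos: [0.4831, -0.228, 0.1031]
eef_rot: [0.999, -0.043, 0.002, 0.002]
force: [0.4, 1.0, 0.1]
finger_gap: 0.0132
```

```bash
python3 -c "
from h import *
go((.4827,-.2275,.102),-.092)"
```

```text
t 9.55 pos [ 0.4831 -0.228   0.1031] yaw -0.0861 q [-0.6   0.26  1.76 -0.    1.11  1.05] F [0.4 1.  0.1] M [ 0.05 -0.03 -0.04] gap 0.0132
shift [-0.005 -0.006  0.014] turn [ 0.0012 -0.0015  0.0019]
```

The dial bar is gripped with a 13.2 mm gap. I'll turn it clockwise by about 1.35 rad.

Emit:
{"fn": "apply_moves", "kwargs": {"deltas": "0 0 0 0 0 0.02;0 0 0 0 0 0.03;0 0 0 0 0 0.03;0 0 0 0 0 0.03;0 0 0 0 0 0.03;0 0 0 0 0 0.03;0 0 0 0 0 0.03;0 0 0 0 0 0.03"}}

```text
time_s: 10.22
ee_pos: [0.4833, -0.2274, 0.1031]
eef_rot: [0.914, -0.407, 0.003, 0.001]
force: [0.5, -0.0, -1.2]
finger_gap: 0.0131
```

```bash
python3 -c "
from h import *
go((.483,-.228,.103),-1.442)"
```

```text
t 10.22 pos [ 0.4833 -0.2274  0.1031] yaw -0.8379 q [-0.6   0.26  1.76 -0.    1.11  1.81] F [ 0.5 -0.  -1.2] M [0.08 0.1  0.13] gap 0.0131
shift [0.003 0.007 0.001] turn [-0.0006 -0.0017  0.1923]
```

Emit:
{"fn": "apply_moves", "kwargs": {"deltas": "0 0 0 0 0 0.03;0 0 0 0 0 0.03;0 0 0 0 0 0.03;0 0 0 0 0 0.03;0 0 0 0 0 0.03;0 0 0 0 0 0.02;0 0 0 0 0 0.01;0 0 0 0 0 0.01"}}

```text
time_s: 10.88
ee_pos: [0.4837, -0.2271, 0.1031]
eef_rot: [0.745, -0.668, 0.003, 0.001]
force: [0.2, 0.2, -0.6]
finger_gap: 0.0135
```

```bash
python3 -c "
from h import *
go((.483,-.228,.103),-1.442)"
```

```text
t 10.88 pos [ 0.4837 -0.2271  0.1031] yaw -1.4618 q [-0.6   0.26  1.76 -0.    1.11  2.43] F [ 0.2  0.2 -0.6] M [ 0.21 -0.01  0.99] gap 0.0135
shift [0.01  0.01  0.002] turn [-0.0009 -0.0017 -0.0063]
```

The moment of 0.99 N m, well above the spring and ridge torque, says the dial is at its hard stop. I'll hold for a few rows and look.

Emit:
{"fn": "apply_moves", "kwargs": {"deltas": "0 0 0 0 0 0.008;0 0 0 0 0 0;0 0 0 0 0 0;0 0 0 0 0 0;0 0 0 0 0 0;0 0 0 0 0 0;0 0 0 0 0 0;0 0 0 0 0 0"}}

```text
time_s: 11.55
ee_pos: [0.4838, -0.2271, 0.1032]
eef_rot: [0.742, -0.671, 0.003, 0.003]
force: [0.6, -0.0, -0.4]
finger_gap: 0.013
```

```bash
python3 -c "
from h import *
go((.483,-.228,.103),-1.442)
f=grab_frame('side')['img'][:,:,::-1];cv2.imwrite('pics/s7.png',cv2.resize(f[300:460,250:450],None,fx=4,fy=3.5,interpolation=2))
cv2.imwrite('pics/s8.png',cv2.resize(f[200:320,230:390],None,fx=5,fy=5,interpolation=2))"
```

```text
t 11.55 pos [ 0.4838 -0.2271  0.1032] yaw -1.4706 q [-0.6   0.26  1.76 -0.01  1.11  2.45] F [ 0.6 -0.  -0.4] M [0.14 0.01 1.1 ] gap 0.013
shift [0.011 0.011 0.002] turn [-0.     -0.0027 -0.0091]
```

View pics/s7.png

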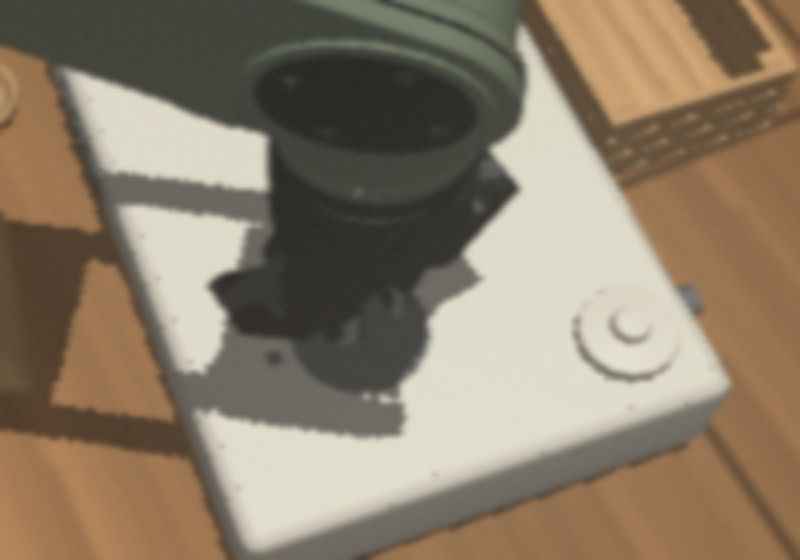

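View pics/s8.png

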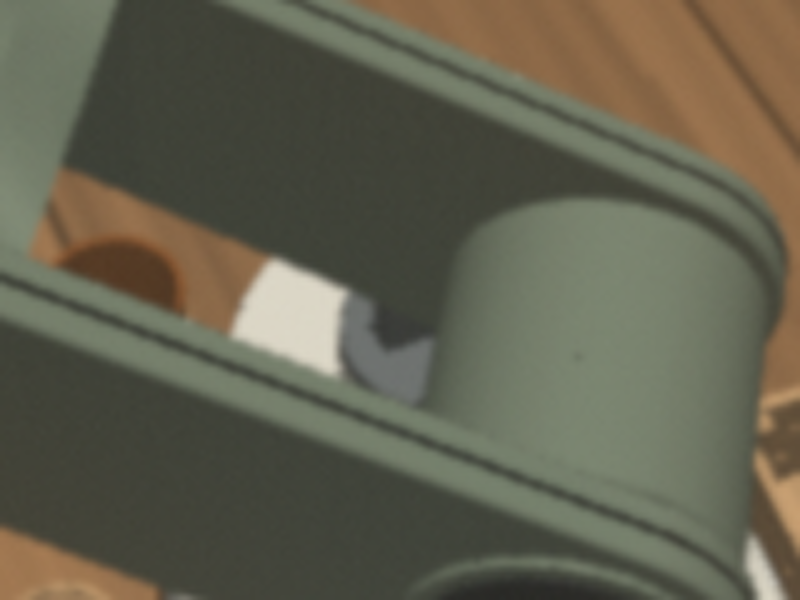

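The dial bar is turned under the gripper at crop (375,320), and the spare lid hasn't moved. The moment holds steady at 1.1 N m. Handing in.

```bash
python3 -c "
from h import *
print(finish_job())"
```

```text
the job is handed in; nothing more can be done
None
```

I screwed the filler cap shut, then turned the dial to its third position. I handed the job in at about 11.6 s with the gripper still holding the dial there; no verdict is reported.

- **Cap:** I measured it about 0.80 rad open and turned it clockwise until the moment rose to 3.7 N m at the stop. Afterwards its bar was parallel to the lid's ribs (image slope about -0.30 for both). The arm hid half the bar in that picture and nearly all of it in the last one, so there is no clear final view of the cap.
- **Dial:** The gripper turned 1.385 rad, slightly past the 1.35 stop because the grip gives a little. The holding moment stayed at 1.0–1.1 N m for the last 0.7 s, far above the spring's 0.09 N m. The gap was 13 mm on the 14 mm bar with a 40 N grip. The arm hid the pointer and long mark, so the third position rests on the angle and moment, not on a picture.
- **Other things:** The spare lid and basket looked unmoved in the last side view. I did not look specifically at the mug or tin again.
- **Disagreement:** Heights from the two views came out 2–5 mm lower than the text at most points. I set the grasp heights from the text, and both grasps held.

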